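Set the arched panel in the drying rack

ROBOT

A 7-joint arm with a two-finger parallel gripper is mounted at the origin on the work surface. World frame = base frame: x ahead of the robot, y to its left, z up, the work surface at z = 0. Lengths are in m, angles in rad, forces in N, time in s.
With the tool pointing down it reaches from about 0.425 to 0.825 m from the base axis. Payload 3.6 kg.
Tool frame: the origin (TCP) lies on the front face of the gripper's body, between the roots of the fingers; the fingertips stand 84 mm ahead of it and the grasp point (between the pads) lies 65 mm ahead of it (arm.nose_length is the distance from the TCP to the fingertips, in m); x points along the fingers, y is the direction in which the jaws open and shut, and the axes are right-handed (so a half turn about x gives the same grasp; the last joint's range is limited). The gripper opens to 93 mm and grips with 3 to 60 N. Pads are 15 mm wide; open, the fingers measure 128 mm over their backs; the gripper's body (75 mm by 188 mm) begins 65 mm behind the grasp point.
Start: joints at [1.145, 0.615, -0.013, 1.423, 0.008, 1.103, -0.04], TCP at [0.252, -0.599, 0.303] pointing down, gripper open.
Joint ranges: [-3.12, 3.12], [-0.3, 2.06], [-1.34, 1.32], [0.26, 2.42], [-1.36, 4.5], [0.01, 1.98], [-2.84, 2.84]. Speed limits (rad/s): [2.79, 2.79, 3.14, 3.14, 3.14, 3.14, 3.14].

INTERFACE

Orientations are given as [roll, pitch, yaw] about the fixed x, y, z axes, in that order (R = Rz(yaw) Ry(pitch) Rx(roll)).
In Python, from cell import telemetry, camera, camera_model, hand_in, arm gives the robot as it stands.
- The arm moves only by the tool apply_moves, never from a script. Its arguments are lists of equal length, an entry for each row: "fingers": the opening, from 0 (shut) to 1 (fully open); "xyz": the shift along the tool's x, y, z in mm, a list of three; "twist": the turn, a rotation vector about the tool's x, y, z in rad, a list of three. In form: {"fingers": [fingers, ...], "xyz": [[tx, ty, tz], ...], "twist": [[wx, wy, wz], ...]}. A call has 1 to 8 rows; each row shifts and turns the pose as measured when the row begins, along the tool's axes as they then stand; what a row does not reach is not made up. A row lasts 1/10 s, in which the tool goes at most 50 mm and 8.59 degrees, less where a joint would pass 70% of its speed; a pose out of reach is approached as far as the arm can. A call with a gripper value outside its range is refused whole. The fingers move at their own pace and stop on an object; "grip_force" is the grip in N (left out, the last holds). Time passes only in rows, so rows that do not move let the fingers close. It gives the time, the measured TCP pose, the force and the opening at its end, in the units of the state.
- telemetry.state(): the state, without advancing time (a new reading comes with each control period).
- camera(name): name is "side" or "top" or "wrist"; returns the picture (384x512x3 uint8, red, green, blue); there is no depth.
- camera_model(name): a dict with "fx", "fy", "cx", "cy" (pixels), "dist" ([k1, k2, p1, p2, k3] as OpenCV has them; the pictures are not rectified), "cam_to_world" (4x4, takes a point from camera to world coordinates). Camera axes: x right, y down, z forward; pixel columns grow to the right and rows downward; lengths in m; the calibration is good to about 2 mm. A picture is of the moment at which its call begins: read the wrist's pose just before it. camera_model takes no time and is no camera call; for the wrist camera it gives the pose at the moment of the call.
- hand_in(): hands the job in, once; it reports no verdict.
The state is a dict: "time_s": time; "qpos": joint angles; "dq": joint speeds; "tau": joint torques, N m; "ee_pos": TCP position; "tool_rot": TCP orientation; "force": force on the tool from outside, world axes, zero at the start; "torque": the same for the moment, N m; "finger_gap": finger opening in m.
Only numpy, scipy, OpenCV 4.12 (cv2) and the standard library are available. Lean on these libraries where they do the work, as an engineer would, in place of code of your own. Each camera call takes 0.05 s, during which the arm holds its last target.

TASK

Take the tall panel with the arched top out of its brushing stand and slide it, arch up, into the one empty slot of the drying rack, lowering it gently until it rests on the bottom of the slot, about centred along the slot. Leave the two panels already drying in the rack where they are.

Things in the scene. Friction and masses are not known exactly. Their poses are not given: they have to be found in the camera images.
- panel: White-faced wooden panel with a round-arched top: 90 mm wide (x), 12 thick (y), 135 tall (z, up); half round of 45 mm radius above straight sides. 60 to 130 g, both faces alike. Origin: centre of its underside. It stands loose in the 18 mm groove, open above, of a wooden stand (110 x 70, 36 mm tall), underside 10 mm above the table. A like stand holds a square-topped panel 85 mm tall: not wanted.
- slot: The empty one of 3 fixed slots, 58 mm apart, on a board: two upright aluminium sheets 110 mm long (x), ends open. The gap (y) is 18 mm wide up to 40 mm above the origin, then flares at 30 degrees to a mouth about 42 mm wide, 62 mm above the origin. Origin: centre of the underside of its foot, 12 mm above the table; the slot's floor is at z = 4 mm. x along the slot, y across, z up.
- drying_a: Square-topped white panel standing in one of the two other slots: 90 mm wide (x), 12 mm thick (y), 72 mm tall (z), its top about 88 mm above the table. Origin: centre of its underside. Loose; to be left in its place.
- drying_b: Square-topped white panel standing in the other occupied slot: 90 mm wide (x), 12 mm thick (y), 66 mm tall (z), its top about 82 mm above the table. Origin: centre of its underside. Loose; to be left in its place.

How it is judged:
By the outcome, as a careful person would: the job done as asked, in the order asked, and still so for the second after the job is handed in, with the robot touching nothing.
It also fails if it takes over 38 s, if anything falls off the work surface, if the arm or the gripper's body presses on something with over 40 N, if the wrist force passes 120 N, or if a joint passes its speed limit or range.

## Working session

There is one attempt and no reset: what is moved stays moved. The work goes in short steps, Python scripts to look and compute and a tool call to move; the robot and the scene stay as the last step left them, time stands still between calls to the robot, and variables do not carry over. Pictures are saved under pics/ and viewed, and the job is handed in when it is done.

Besides the shell and the picture viewer there is one more tool, called after "Call:" as name(argument=value, ...) on one line, values as JSON. apply_moves: Moves the arm, as the interface text tells. Its arguments: {"type":"object","properties":{"fingers":{"type":"array"},"xyz":{"type":"array"},"twist":{"type":"array"},"grip_force":{"type":"number"}},"required":["fingers","xyz","twist"]}

```bash
mkdir -p pics; ls; python3 - <<'E'
from cell import telemetry, camera, camera_model, arm
import cv2
for n in ["side","top","wrist"]:
    m=camera_model(n); print(n,m)
    cv2.imwrite(f"pics/{n}0.png",camera(n)[:,:,::-1])
s=telemetry.state();print(s)
print([a for a in dir(arm) if a[0]!='_'])
E
```

```text
pics
side {'fx': 375.7400453313252, 'fy': 375.7400453313252, 'cx': 250.86648713398816, 'cy': 199.41890097549984, 'dist': array([0.02117678, 0.        , 0.        , 0.        , 0.        ]), 'cam_to_world': array([[ 0.90242525, -0.31229694,  0.29681526,  0.2910288 ],
       [-0.43051055, -0.6808073 ,  0.59258931, -0.46578543],
       [ 0.01701016, -0.66254965, -0.74882482,  0.650043  ],
       [ 0.        ,  0.        ,  0.        ,  1.        ]])}
top {'fx': 433.00293948569185, 'fy': 433.00293948569185, 'cx': 249.8363548402322, 'cy': 186.81195101996104, 'dist': array([0.00031942, 0.        , 0.        , 0.        , 0.        ]), 'cam_to_world': array([[ 0.00165232, -0.9803928 ,  0.19704623,  0.38490467],
       [-0.999878  ,  0.00144091,  0.01555357, -0.00931552],
       [-0.01553254, -0.19704789, -0.98027081,  0.88723074],
       [ 0.        ,  0.        ,  0.        ,  1.        ]])}
wrist {'fx': 304.3911650614616, 'fy': 304.3911650614616, 'cx': 257.3493967416856, 'cy': 190.01452468204036, 'dist': array([-0.08337742,  0.        ,  0.        ,  0.        ,  0.        ]), 'cam_to_wor
[... 233 characters left out ...]
,  1.        ]])}
{'time_s': 0.15, 'qpos': array([ 1.14548586,  0.61573292, -0.0125969 ,  1.42450196,  0.00807398,
        1.10340798, -0.040415  ]), 'dq': array([ 0.00092813, -0.00322688, -0.00016072, -0.00340129,  0.00088611,
        0.00107569, -0.00017445]), 'tau': array([ 9.40905411e-04, -4.59351110e+01,  2.09292895e-01, -1.65944016e+01,
       -6.11085445e-02,  1.80939183e-02,  1.59467154e-04]), 'ee_pos': array([ 0.25225339, -0.59858838,  0.30183346]), 'tool_rot': array([-1.5676602 ,  1.56879556,  1.97276392]), 'force': array([ 0.39686623, -0.03859936, -0.32448924]), 'torque': array([0.00267604, 0.00018439, 0.02930694]), 'finger_gap': 0.09319118436900344}
['Unreachable', 'nose_length']
```

View pics/top0.png

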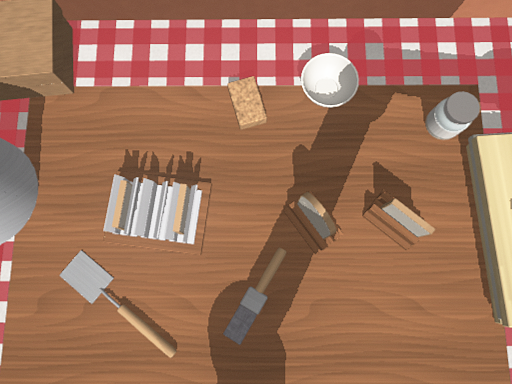

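View pics/side0.png

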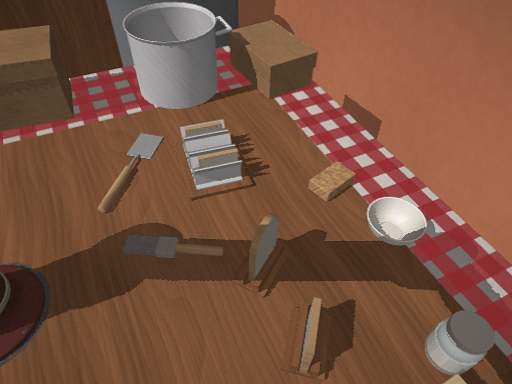

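```bash
python3 - <<'E'
import cv2
t=cv2.imread("pics/top0.png");s=cv2.imread("pics/side0.png")
def c(im,x0,y0,x1,y1,f,n):cv2.imwrite("pics/"+n,cv2.resize(im[y0:y1,x0:x1],None,fx=f,fy=f,interpolation=cv2.INTER_CUBIC))
c(t,95,145,215,255,6,"c1.png")
c(t,275,175,365,260,7,"c2.png")
c(s,175,110,255,205,6,"c3.png")
c(s,225,200,305,300,6,"c4.png")
E
```

```text
(no output)
```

View pics/c1.png

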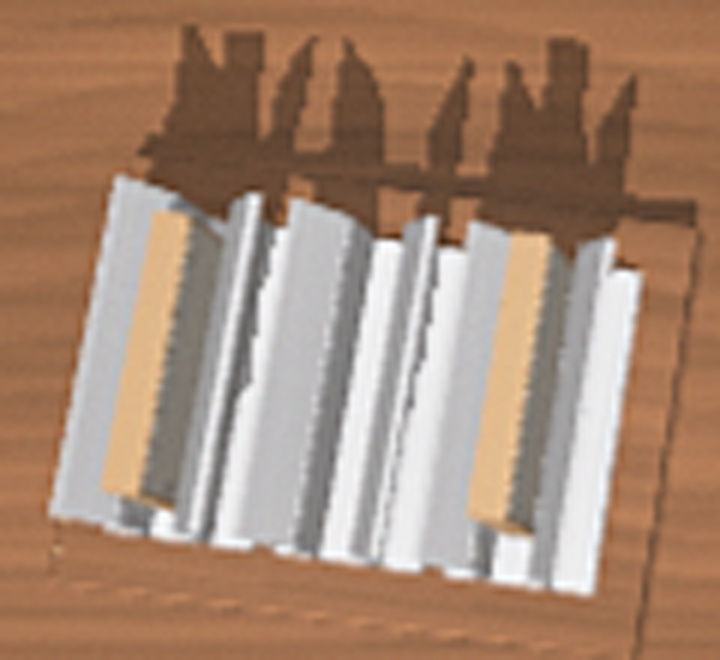

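View pics/c2.png

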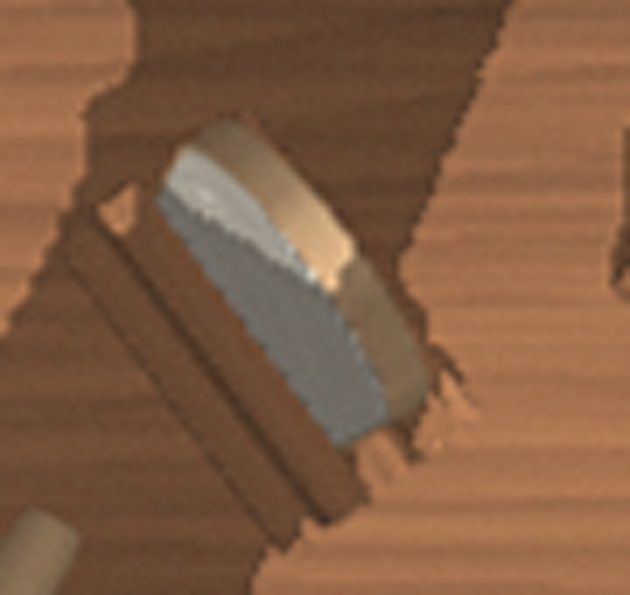

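View pics/c3.png

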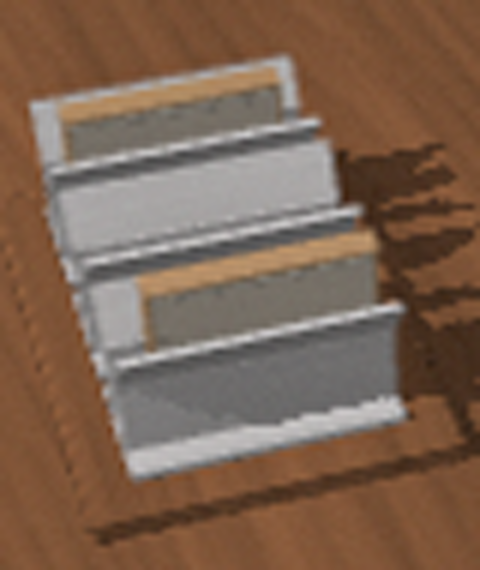

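View pics/c4.png

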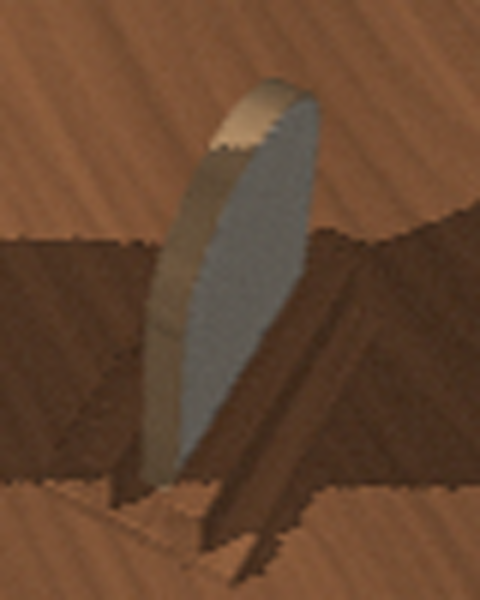

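View pics/wrist0.png

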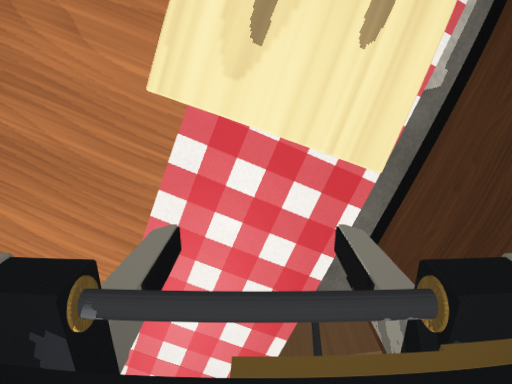

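```bash
cat > h.py <<'E'
import numpy as np, cv2
from scipy.optimize import least_squares
from scipy.spatial.transform import Rotation as R
def proj(m,P):
    T=np.linalg.inv(m["cam_to_world"]);K=np.array([[m["fx"],0,m["cx"]],[0,m["fy"],m["cy"]],[0,0,1]])
    return cv2.projectPoints(np.asarray(P,float).reshape(-1,3),cv2.Rodrigues(T[:3,:3])[0],T[:3,3],K,np.asarray(m["dist"],float))[0].reshape(-1,2)
def un(pts,x0,y0,f): return np.array([x0,y0])+(np.array(pts,float)+.5)/f-.5
a=np.linspace(0,np.pi,61)
o=np.vstack([[[-.045,0]],np.c_[-.045*np.cos(a),.09+.045*np.sin(a)],[[.045,0]]])
PANEL=np.vstack([np.c_[o[:,0],np.full(len(o),s*.006),o[:,1]] for s in(-1,1)])
def panel_pts(p,z=0.010):
    x,y,yaw,lean=p
    return PANEL@(R.from_euler('z',yaw)*R.from_euler('x',lean)).as_matrix().T+[x,y,z]
def hull_res(m,P,obs):
    h=cv2.convexHull(proj(m,P).astype(np.float32))
    return [cv2.pointPolygonTest(h,(float(q[0]),float(q[1])),True) for q in obs]
E
cat > f1.py <<'E'
from h import *
from cell import camera_model
T,S=camera_model("top"),camera_model("side")
to=un([(430,375),(415,330),(385,285),(350,240),(300,175),(260,130),(230,118),(205,130),(180,150),(163,185)],275,175,7)
so=un([(145,450),(145,400),(148,300),(165,230),(205,150),(235,100),(270,78),(305,90),(320,115),(315,190)],225,200,6)
best=None
for yaw in np.radians([-70,-50,-30,30,50,70]):
  for l in (-.1,.1):
    r=least_squares(lambda p:hull_res(T,panel_pts(p),to)+hull_res(S,panel_pts(p),so),[.45,-.12,yaw,l],diff_step=1e-4,x_scale=[.01,.01,.1,.1])
    if best is None or r.cost<best.cost: best=r
print(best.x,np.degrees(best.x[2:]),best.cost,np.round(best.fun,1))
# rack
tl=[((118,178),(52,518)),((260,195),(200,540)),((290,200),(240,545)),((437,218),(375,562)),((470,225),(425,570)),((613,240),(550,590))]
tq=un([q for l in tl for q in l],95,145,6)
ys=[.058+.021,.058-.021,.021,-.021,-.058+.021,-.058-.021]
tm=np.array([[s*.055,y,.074] for y in ys for s in(1,-1)])
sl=[((290,57),(30,103)),((320,122),(50,178)),((360,212),(80,270)),((405,308),(110,365))]
sq=un([q for l in sl for q in l],175,110,6)
sm=np.array([[s*.055,y,.074] for y in [ys[0],ys[1],ys[3],ys[5]] for s in(1,-1)])
def f(p):
    M=R.from_euler('z',p[2]).as_matrix().T;t=[p[0],p[1],0]
    return np.r_[(proj(T,tm@M+t)-tq).ravel(),(proj(S,sm@M+t)-sq).ravel()]
r=least_squares(f,[.46,.2,0],x_scale=[.01,.01,.1],loss='soft_l1')
print("rack",r.x,np.degrees(r.x[2]),r.cost);print(np.round(f(r.x).reshape(-1,2),1).tolist())
E
python3 f1.py
```

```text
[ 0.48788866 -0.11366447  0.59203497  0.07533387] [33.92110491  4.31631287] 17.93859974839792 [-1.1 -1.  -0.1  0.7  0.4 -0.6 -0.4 -0.1  0.2  1.3  3.7  3.   0.9 -0.6
 -1.  -1.7 -0.3  0.4  0.4 -1.5]
rack [ 0.50747094  0.19167351 -0.13117362] -7.515695093063262 11.5909803776144
[[1.7, 0.6], [1.5, 0.3], [-0.7, 0.5], [-1.3, -0.4], [2.5, 0.7], [0.3, -0.1], [-0.6, 0.5], [-0.2, -0.0], [2.0, 0.4], [-0.2, -0.2], [-0.3, 0.6], [1.0, -0.6], [0.3, -0.0], [0.2, 0.1], [-0.2, -0.8], [0.3, -1.9], [-0.2, -1.1], [0.3, -1.7], [-0.4, -1.0], [0.7, -0.6]]
```

```bash
cat >> f1.py <<'E'
def ov(n,m,x0,y0,x1,y1,f,out,sets):
    im=cv2.resize(cv2.imread(f"pics/{n}0.png")[y0:y1,x0:x1],None,fx=f,fy=f,interpolation=cv2.INTER_CUBIC)
    for P,c in sets:
        q=(proj(m,P)-[x0,y0]+.5)*f-.5
        for u in q: cv2.circle(im,(int(u[0]),int(u[1])),1,c,-1)
    return im
p=best.x
g=np.linspace(-.055,.055,60)
def stand(p):
    M=R.from_euler('z',p[2]).as_matrix().T
    return np.vstack([np.c_[g,np.full(60,y),np.full(60,.036)] for y in(-.009,.009)]+[np.c_[g,np.full(60,y),np.full(60,.0)] for y in(-.035,.035)])@M+[p[0],p[1],0]
A=ov("top",T,275,175,365,260,6,"",[(panel_pts(p),(0,0,255)),(stand(p),(0,255,0))])
B=ov("side",S,225,200,305,300,5,"",[(panel_pts(p),(0,0,255)),(stand(p),(0,255,0))])
h=max(A.shape[0],B.shape[0]);pad=lambda I:np.vstack([I,np.zeros((h-I.shape[0],I.shape[1],3),np.uint8)])
cv2.imwrite("pics/"+__import__('sys').argv[1],np.hstack([pad(A)[:,:400],pad(B)[:,:400]]))
E
python3 f1.py ov1.png >/dev/null
```

```text
(no output)
```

View pics/ov1.png

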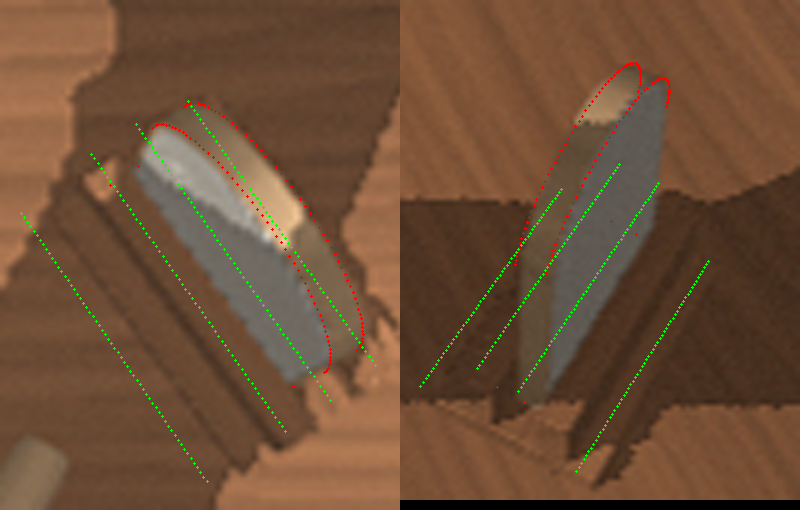

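```bash
python3 - <<'E'
s=open('f1.py').read()
s=s.replace("best=None","""fo=un([(165,185),(185,150),(215,165),(265,215),(300,255),(325,288),(350,330),(380,385)],275,175,7)
gs=un([(182,440),(187,350),(195,310),(215,255),(240,195),(270,135),(300,98),(318,115),(315,190)],225,200,6)
N=len(PANEL)//2
def cost(p):
    P=panel_pts(p)
    return hull_res(T,P,to)+hull_res(S,P,so)+hull_res(T,P[N:],fo)+hull_res(S,P[:N],gs)
best=None""",1)
s=s.replace("lambda p:hull_res(T,panel_pts(p),to)+hull_res(S,panel_pts(p),so)","cost")
s=s.replace("[.45,-.12,yaw,l],","[.48,-.115,yaw,l],loss='soft_l1',").replace("[-70,-50,-30,30,50,70]","[25,35,45]")
open('f1.py','w').write(s)
E
python3 f1.py ov2.png |head -4
```

```text
[ 0.4925176  -0.12151093  0.62830554 -0.00119863] [35.99925574 -0.06867665] 5.13014118580409 [ 0.  -0.6 -0.2  0.1 -0.4 -1.2 -0.6 -0.4 -0.2  0.1 -0.1 -0.3 -0.6 -1.1
 -0.6 -1.   0.2  0.3  0.4 -0.1  0.3  0.2  0.3  0.4  0.2  0.2  0.6  0.7
  0.2  0.3  0.8  1.3  1.2  0.6  0.3  0.7 -0.1]
rack [ 0.50747094  0.19167351 -0.13117362] -7.515695093063262 11.5909803776144
```

View pics/ov2.png

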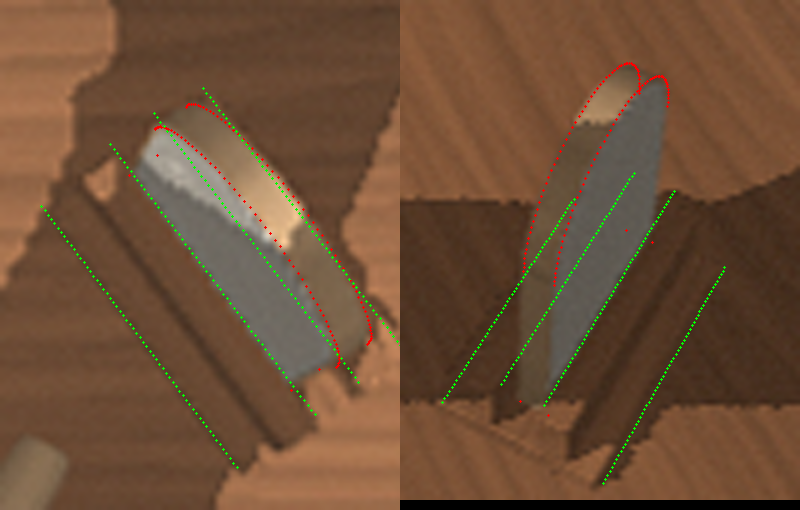

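```bash
cat > plan.py <<'E'
from h import *
import sys
from cell import telemetry
def plan(pos,ydeg,n=None,vmax=45,wmax=.14,start=None):
    s=telemetry.state();p=np.array(s["ee_pos"]);Rt=R.from_euler('xyz',s["tool_rot"])
    # target: x down, y at ydeg (mod 180)
    c=[]
    for yd in (ydeg,ydeg+180):
        x=np.array([0,0,-1.]);y=np.array([np.cos(np.radians(yd)),np.sin(np.radians(yd)),0]);c.append(R.from_matrix(np.c_[x,y,np.cross(x,y)]))
    G=min(c,key=lambda g:(Rt.inv()*g).magnitude())
    d=np.array(pos)-p;w=(Rt.inv()*G).as_rotvec()
    k=n or int(max(np.ceil(np.linalg.norm(d)*1e3/vmax),np.ceil(np.linalg.norm(w)/wmax),1))
    print("t",s["time_s"],"p",p.round(4),"q7",s["qpos"][6].round(3),"dist",np.linalg.norm(d).round(4),"rot",w.round(4),"k",k,"F",np.round(s["force"],1),"gap",s["finger_gap"])
    for i in range(k):
        Ri=Rt*R.from_rotvec(w*i/k)
        print(np.round(Ri.inv().apply(d/k*1e3),1).tolist(),np.round(w/k,3).tolist())
a=[float(v) for v in sys.argv[1:]]
plan(a[:3],a[3],int(a[4]) if len(a)>4 else None)
E
python3 plan.py 0.4925 -0.1215 0.29 126
```

```text
t 0.15 p [ 0.2523 -0.5986  0.3018] q7 -0.04 dist 0.5343 rot [-2.295e-01 -2.000e-04  2.000e-03] k 12 F [ 0.4 -0.  -0.3] gap 0.09319118436900344
[1.0, -28.9, -33.9] [-0.019, -0.0, 0.0]
[1.0, -28.2, -34.4] [-0.019, -0.0, 0.0]
[1.0, -27.5, -35.0] [-0.019, -0.0, 0.0]
[1.0, -26.9, -35.5] [-0.019, -0.0, 0.0]
[1.0, -26.2, -36.0] [-0.019, -0.0, 0.0]
[1.0, -25.5, -36.5] [-0.019, -0.0, 0.0]
[1.0, -24.8, -37.0] [-0.019, -0.0, 0.0]
[1.0, -24.1, -37.4] [-0.019, -0.0, 0.0]
[1.0, -23.4, -37.9] [-0.019, -0.0, 0.0]
[1.0, -22.6, -38.3] [-0.019, -0.0, 0.0]
[1.0, -21.9, -38.8] [-0.019, -0.0, 0.0]
[1.0, -21.1, -39.2] [-0.019, -0.0, 0.0]
```

Call:
apply_moves(fingers=[1,1,1,1,1,1,1,1], xyz=[[1,-29,-34],[1,-28,-34],[1,-28,-35],[1,-27,-36],[1,-26,-36],[1,-26,-36],[1,-25,-37],[1,-24,-37]], twist=[[-0.019,0,0],[-0.019,0,0],[-0.019,0,0],[-0.019,0,0],[-0.019,0,0],[-0.019,0,0],[-0.019,0,0],[-0.019,0,0]])

```text
time_s: 0.95
ee_pos: [0.4114, -0.2759, 0.2893]
tool_rot: [-0.468, 1.564, -3.069]
force: [1.1, 1.0, -0.1]
finger_gap: 0.0928
```

```bash
python3 plan.py 0.4925 -0.1215 0.29 126
```

```text
t 0.95 p [ 0.4114 -0.2759  0.2893] q7 -0.537 dist 0.1744 rot [-0.0883  0.0058  0.0032] k 4 F [ 1.1  1.  -0.1] gap 0.0927507303830936
[-0.3, -22.7, -37.2] [-0.022, 0.001, 0.001]
[-0.3, -21.9, -37.7] [-0.022, 0.001, 0.001]
[-0.2, -21.0, -38.2] [-0.022, 0.001, 0.001]
[-0.2, -20.2, -38.7] [-0.022, 0.001, 0.001]
```

Call:
apply_moves(fingers=[1,1,1,1,1], xyz=[[0,-23,-37],[0,-22,-38],[0,-21,-38],[0,-20,-38],[0,0,0]], twist=[[-0.022,0.001,0.001],[-0.022,0.001,0.001],[-0.022,0.001,0.001],[-0.022,0.001,0.001],[0,0,0]])

```text
time_s: 1.45
ee_pos: [0.4958, -0.107, 0.2886]
tool_rot: [-2.463, 1.568, 1.323]
force: [-0.5, 0.1, 0.4]
finger_gap: 0.0933
```

```bash
python3 plan.py 0.4925 -0.1215 0.29 126; python3 - <<'E'
from h import *
from cell import *
m=camera_model("wrist");im=camera("wrist")[:,:,::-1].copy()
np.save("w1.npy",m,allow_pickle=True);cv2.imwrite("pics/w1raw.png",im)
for u in proj(m,panel_pts([.4925,-.1215,.6283,0])): cv2.circle(im,tuple(int(v) for v in u),1,(0,0,255),-1)
cv2.imwrite("pics/w1.png",im)
E
```

```text
t 1.45 p [ 0.4958 -0.107   0.2886] q7 -0.837 dist 0.0149 rot [ 0.0158 -0.0024  0.002 ] k 1 F [-0.5  0.1  0.4] gap 0.09332989375067682
[-1.4, 9.6, 11.3] [0.016, -0.002, 0.002]
```

View pics/w1.png

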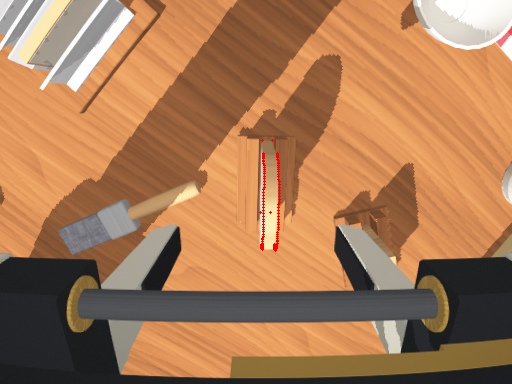

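```bash
python3 - <<'E'
import cv2
im=cv2.imread("pics/w1raw.png");im2=cv2.imread("pics/w1.png")
import numpy as np
f=lambda i:cv2.resize(i[120:265,220:310],None,fx=4,fy=4,interpolation=cv2.INTER_CUBIC)
cv2.imwrite("pics/w1c.png",np.hstack([f(im),f(im2)]))
E
```

```text
(no output)
```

View pics/w1c.png

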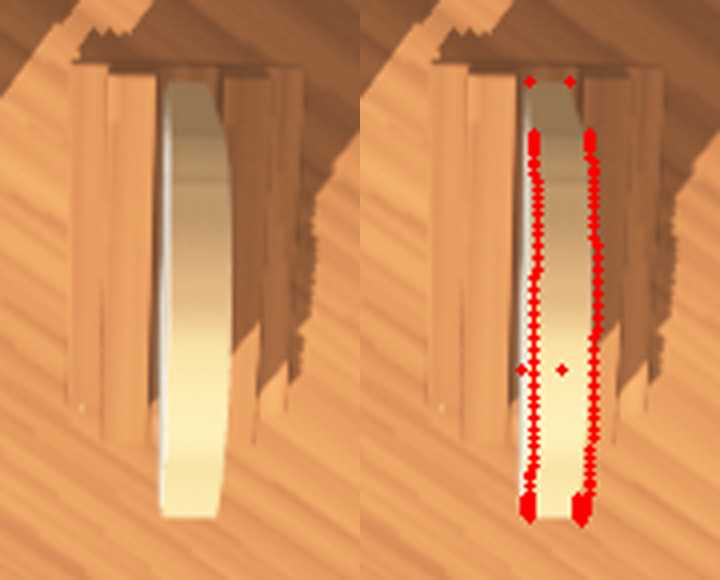

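Call:
apply_moves(fingers=[0.8,0.7,0.6,0.5,0.5], xyz=[[0,9.5,11.5],[30,0,0],[35,0,0],[25,0,0],[0,0,0]], twist=[[0.016,-0.002,0.002],[0,0,0],[0,0,0],[0,0,0],[0,0,0]])

```text
time_s: 2.0
ee_pos: [0.487, -0.1396, 0.1968]
tool_rot: [0.859, 1.559, -1.679]
force: [-0.7, -0.7, 0.0]
finger_gap: 0.0576
```

```bash
python3 plan.py 0.4925 -0.1215 0.180 126
```

```text
t 2.0 p [ 0.487  -0.1396  0.1968] q7 -0.848 dist 0.0253 rot [-0.0253  0.008  -0.009 ] k 1 F [-0.7 -0.7  0. ] gap 0.05762059412840243
[16.6, -11.9, -14.9] [-0.025, 0.008, -0.009]
```

Call:
apply_moves(fingers=[0.6,0.6,0.6], xyz=[[0,-6,-7.5],[0,-3,-4],[0,0,0]], twist=[[-0.012,0.004,-0.004],[-0.006,0.002,-0.003],[0,0,0]])

```text
time_s: 2.3
ee_pos: [0.4914, -0.1293, 0.199]
tool_rot: [1.389, 1.565, -1.138]
force: [-0.3, 0.1, 0.8]
finger_gap: 0.0558
```

```bash
python3 plan.py 0.4925 -0.1215 0.180 126; python3 -c "
from cell import *;print(telemetry.state()['dq'].round(3))"
```

```text
t 2.3 p [ 0.4914 -0.1293  0.199 ] q7 -0.852 dist 0.0206 rot [-0.0138  0.001  -0.0053] k 1 F [-0.3  0.1  0.8] gap 0.05576941126315509
[19.0, -5.9, -5.4] [-0.014, 0.001, -0.005]
[ 0.006 -0.015  0.004 -0.008 -0.001  0.008  0.004]
```

Call:
apply_moves(fingers=[0.6,0.6,0.6,0.6], xyz=[[0,-5,-5],[10,-1,-1],[8,0,0],[0,0,0]], twist=[[-0.012,0.001,-0.004],[0,0,0],[0,0,0],[0,0,0]])

```text
time_s: 2.7
ee_pos: [0.4944, -0.12, 0.1822]
tool_rot: [2.234, 1.564, -0.278]
force: [0.5, -1.0, 0.2]
finger_gap: 0.0558
```

```bash
python3 plan.py 0.4925 -0.1215 0.180 126; python3 - <<'E'
from h import *
from cell import *
m=camera_model("wrist");im=camera("wrist")[:,:,::-1].copy()
cv2.imwrite("pics/w2.png",im)
cv2.imwrite("pics/t2.png",cv2.resize(camera("top")[150:280,250:390,::-1],None,fx=4,fy=4))
E
```

```text
t 2.7 p [ 0.4944 -0.12    0.1822] q7 -0.861 dist 0.0033 rot [ 0.0006 -0.004  -0.0051] k 1 F [ 0.5 -1.   0.2] gap 0.055824222471845944
[2.2, 0.1, 2.5] [0.001, -0.004, -0.005]
```

View pics/w2.png

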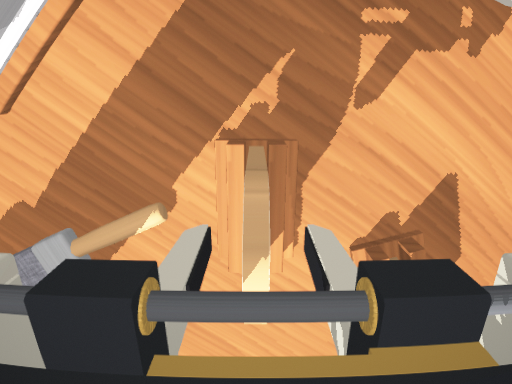

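Call:
apply_moves(fingers=[0.6,0.3,0.1,0,0,0,0], xyz=[[2,0,2.5],[0,0,0],[0,0,0],[0,0,0],[0,0,0],[0,0,0],[0,0,0]], twist=[[0,-0.003,-0.004],[0,0,0],[0,0,0],[0,0,0],[0,0,0],[0,0,0],[0,0,0]], grip_force=20)

```text
time_s: 3.5
ee_pos: [0.4927, -0.1224, 0.181]
tool_rot: [2.2, 1.568, -0.314]
force: [-0.6, 0.8, -0.4]
finger_gap: 0.0121
```

```bash
python3 plan.py 0.4925 -0.1215 0.180 126
```

```text
t 3.5 p [ 0.4927 -0.1224  0.181 ] q7 -0.858 dist 0.0014 rot [-0.0009 -0.0017 -0.0024] k 1 F [-0.6  0.8 -0.4] gap 0.012124663511584295
[1.0, -0.8, -0.3] [-0.001, -0.002, -0.002]
```

Call:
apply_moves(fingers=[0,0,0,0,0,0], xyz=[[-10,0,0],[-20,0,0],[-28,0,0],[-28,0,0],[-15,0,0],[0,0,0]], twist=[[0,0,0],[0,0,0],[0,0,0],[0,0,0],[0,0,0],[0,0,0]])

```text
time_s: 4.1
ee_pos: [0.4917, -0.1219, 0.2877]
tool_rot: [2.132, 1.57, -0.381]
force: [0.1, -0.0, -0.9]
finger_gap: 0.0115
```

```bash
python3 plan.py 0.5075 0.1917 0.295 82.5 11; python3 - <<'E'
from h import *
from cell import *
for n in("side","top"):
    cv2.imwrite(f"pics/{n}3.png",camera(n)[:,:,::-1])
E
```

```text
t 4.1 p [ 0.4917 -0.1219  0.2877] q7 -0.823 dist 0.3141 rot [ 7.589e-01 -8.000e-04 -6.000e-04] k 11 F [ 0.1 -0.  -0.9] gap 0.011532322624109746
[-0.7, -22.2, -17.9] [0.069, -0.0, -0.0]
[-0.7, -23.4, -16.3] [0.069, -0.0, -0.0]
[-0.7, -24.5, -14.7] [0.069, -0.0, -0.0]
[-0.7, -25.4, -13.0] [0.069, -0.0, -0.0]
[-0.7, -26.3, -11.2] [0.069, -0.0, -0.0]
[-0.7, -27.0, -9.3] [0.069, -0.0, -0.0]
[-0.7, -27.6, -7.5] [0.069, -0.0, -0.0]
[-0.7, -28.0, -5.5] [0.069, -0.0, -0.0]
[-0.7, -28.3, -3.6] [0.069, -0.0, -0.0]
[-0.7, -28.5, -1.6] [0.069, -0.0, -0.0]
[-0.7, -28.5, 0.3] [0.069, -0.0, -0.0]
```

View pics/side3.png

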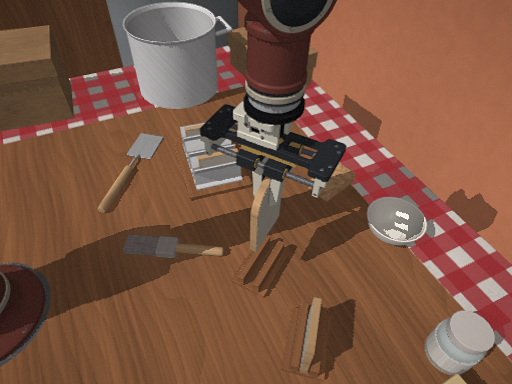

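Call:
apply_moves(fingers=[0,0,0,0,0,0,0,0], xyz=[[-1,-12,-10],[-1,-23,-16],[-1,-24,-15],[-1,-25,-13],[-1,-26,-11],[-1,-27,-9],[0,-28,-7],[0,-28,-5]], twist=[[0.04,0,0],[0.069,0,0],[0.069,0,0],[0.069,0,0],[0.069,0,0],[0.069,0,0],[0.069,0,0],[0.069,0,0]])

```text
time_s: 5.0
ee_pos: [0.4926, 0.093, 0.2802]
tool_rot: [0.066, 1.543, -3.005]
force: [0.2, -0.3, -0.1]
finger_gap: 0.0118
```

```bash
python3 plan.py 0.5075 0.1917 0.295 82.5 4
```

```text
t 5.0 p [0.4926 0.093  0.2802] q7 -1.749 dist 0.1009 rot [ 0.2016  0.0274 -0.0046] k 4 F [ 0.2 -0.3 -0.1] gap 0.01181211669803386
[-3.9, -24.3, -5.4] [0.05, 0.007, -0.001]
[-3.8, -24.6, -4.2] [0.05, 0.007, -0.001]
[-3.8, -24.8, -2.9] [0.05, 0.007, -0.001]
[-3.7, -24.9, -1.7] [0.05, 0.007, -0.001]
```

Call:
apply_moves(fingers=[0,0,0,0,0,0], xyz=[[-6,-24,-5],[-5,-22,-4],[-3,-15,-3],[-1,-10,-1],[0,-3,0],[0,0,0]], twist=[[0.05,0.01,-0.001],[0.05,0.01,-0.001],[0.04,0.005,-0.001],[0.02,0,0],[0,0,0],[0,0,0]])

```text
time_s: 5.6
ee_pos: [0.5, 0.1756, 0.2859]
tool_rot: [0.298, 1.55, -2.929]
force: [0.1, 0.3, -2.1]
finger_gap: 0.0118
```

```bash
python3 plan.py 0.5075 0.1917 0.295 82.5 1
```

```text
t 5.6 p [0.5    0.1756 0.2859] q7 -2.036 dist 0.0199 rot [ 0.0454  0.0202 -0.0067] k 1 F [ 0.1  0.3 -2.1] gap 0.011815970865850014
[-9.3, -16.6, -5.9] [0.045, 0.02, -0.007]
```

Call:
apply_moves(fingers=[0,0,0,0], xyz=[[-5,-10,-4],[-3,-6,-2],[0,-1,0],[0,0,0]], twist=[[0.027,0.013,-0.005],[0.015,0.007,-0.002],[0,0,0],[0,0,0]])

```text
time_s: 6.0
ee_pos: [0.5069, 0.1885, 0.2913]
tool_rot: [0.784, 1.564, -2.489]
force: [-0.4, -0.5, -1.2]
finger_gap: 0.0116
```

```bash
python3 plan.py 0.5075 0.1917 0.295 82.5 1;  python3 - <<'E'
from h import *
from cell import *
for n in("side","top","wrist"):
    cv2.imwrite(f"pics/{n}4.png",camera(n)[:,:,::-1])
E
```

```text
t 6.0 p [0.5069 0.1885 0.2913] q7 -2.098 dist 0.0049 rot [-0.0012  0.005  -0.005 ] k 1 F [-0.4 -0.5 -1.2] gap 0.011596506620442626
[-3.7, -3.2, -0.2] [-0.001, 0.005, -0.005]
```

View pics/wrist4.png

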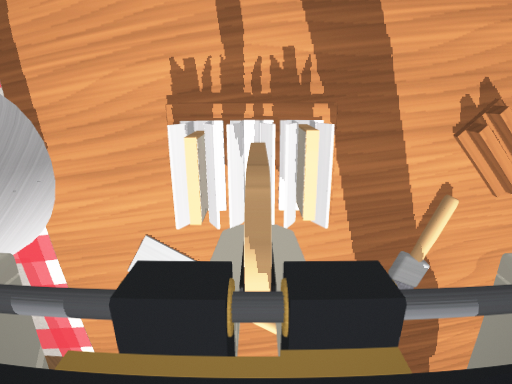

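View pics/side4.png

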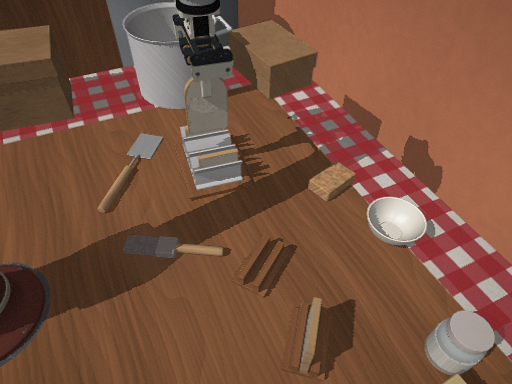

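View pics/top4.png

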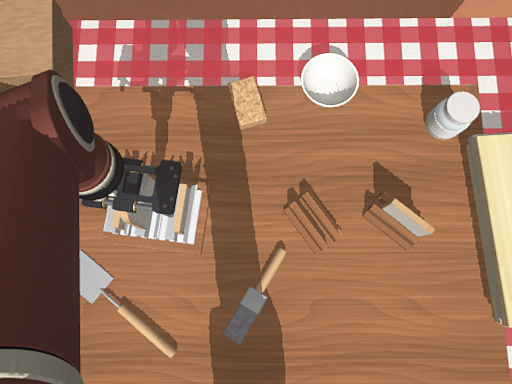

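```bash
cat > ovr.py <<'E'
from h import *
import sys
from cell import camera_model
m=camera_model("wrist")
im=cv2.imread("pics/wrist4.png")
def over(rx,ry,rw,out,pp=None):
    f=4;x0,y0,x1,y1=155,85,345,235
    c=cv2.resize(im[y0:y1,x0:x1],None,fx=f,fy=f,interpolation=cv2.INTER_CUBIC)
    M=R.from_euler('z',rw).as_matrix().T
    for k in(-1,0,1):
        for yy,z,col in((.021,.074,(0,0,255)),(-.021,.074,(0,0,255)),(.009,.052,(255,0,0)),(-.009,.052,(255,0,0))):
            q=proj(m,np.array([[s*.055,k*.058+yy,z] for s in(-1,1)])@M+[rx,ry,0])
            q=((q-[x0,y0]+.5)*f-.5).astype(int);cv2.line(c,q[0].tolist(),q[1].tolist(),col,1)
    if pp is not None:
        for u in (proj(m,panel_pts(pp[:4],pp[4]))-[x0,y0]+.5)*f-.5: cv2.circle(c,tuple(int(v) for v in u),1,(0,200,0),-1)
    cv2.imwrite(out,c)
if __name__=="__main__":
    # expected panel pose in hand: tool at tcp
    over(.5075,.1917,-.1312,"pics/"+sys.argv[1],[.5069,.1885,np.radians(-7.5),0,.2913-.171])
E
python3 ovr.py ov4.png; python3 -c "
import cv2;im=cv2.imread('pics/wrist4.png');cv2.imwrite('pics/w4c.png',cv2.resize(im[85:235,155:345],None,fx=4,fy=4,interpolation=cv2.INTER_CUBIC))"
```

```text
(no output)
```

View pics/ov4.png

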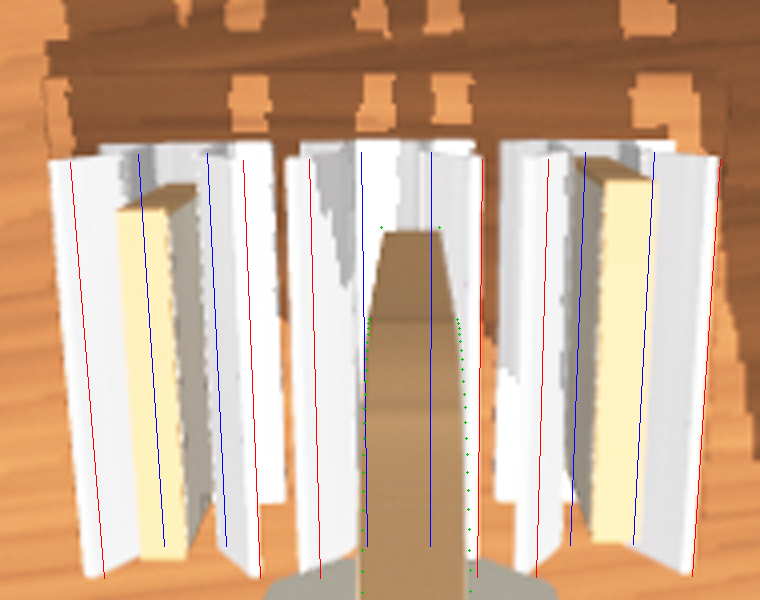

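View pics/w4c.png

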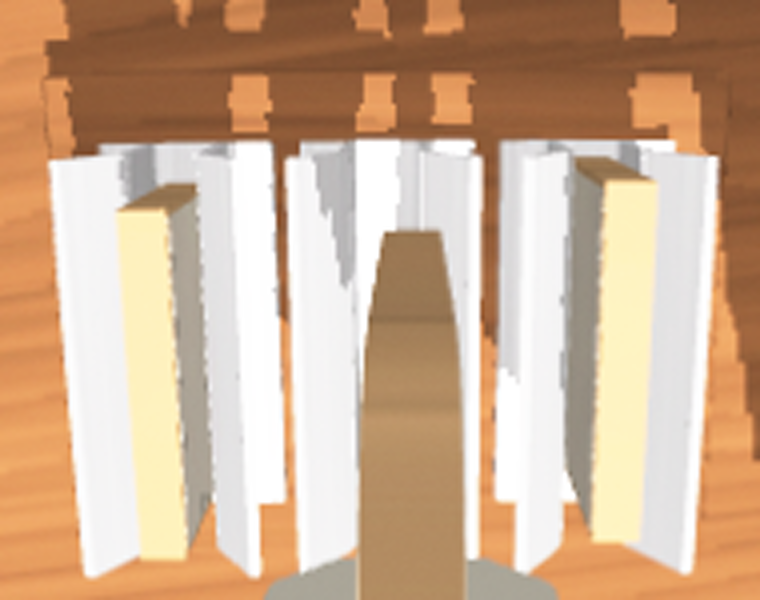

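```bash
cat > f4.py <<'E'
from ovr import *
pts=[(1,1,1,(50,160)),(1,1,-1,(85,576)),(1,-1,1,(235,155)),(1,-1,-1,(258,576)),(0,1,1,(287,158)),(0,1,-1,(302,572)),(0,-1,1,(481,156)),(-1,1,1,(525,158)),(-1,1,-1,(515,572)),(-1,-1,1,(717,157)),(-1,-1,-1,(692,573))]
ob=un([p[3] for p in pts],155,85,4)
def f(p,raw=0):
    M=R.from_euler('z',p[2]).as_matrix().T
    P=np.array([[s*.055,k*.058+e*p[3],.074] for k,e,s,_ in pts])@M+[p[0],p[1],0]
    return (proj(m,P)-ob).ravel()
r=least_squares(f,[.5075,.1917,-.13,.021],x_scale=[.01,.01,.1,.01],loss='soft_l1',f_scale=.5)
print(r.x,np.degrees(r.x[2]));print(f(r.x).reshape(-1,2).round(1).tolist())
# panel fit: lower end corners & sides
E
python3 f4.py
```

```text
[ 0.50872452  0.19460299 -0.12968128  0.0232966 ] -7.430189746856453
[[-0.3, -0.1], [-0.0, 0.1], [1.1, 0.5], [-0.1, 0.0], [-0.1, -0.3], [-0.4, 1.0], [-0.4, -0.1], [0.4, -0.6], [0.6, 0.7], [0.2, -0.3], [-0.4, 0.0]]
```

Call:
apply_moves(fingers=[0,0,0,0,0], xyz=[[0,-6,-1],[10,-1,0],[15,0,0],[10,0,0],[0,0,0]], twist=[[0,0.004,-0.004],[0,0,0],[0,0,0],[0,0,0],[0,0,0]])

```text
time_s: 6.65
ee_pos: [0.5088, 0.1954, 0.2538]
tool_rot: [0.682, 1.57, -2.592]
force: [0.6, 0.7, -1.0]
finger_gap: 0.0121
```

```bash
python3 plan.py 0.509 0.195 0.25 82.6 1
```

```text
t 6.65 p [0.5088 0.1954 0.2538] q7 -2.109 dist 0.0039 rot [-0.0036  0.0007 -0.0006] k 1 F [ 0.6  0.7 -1. ] gap 0.012085455524958861
[3.8, 0.3, -0.2] [-0.004, 0.001, -0.001]
```

Well aligned. Check visually just above the mouth.

```bash
python3 - <<'E'
from h import *
from cell import *
a=camera("side")[60:220,150:280,::-1];b=camera("wrist")[90:260,170:350,::-1]
cv2.imwrite("pics/s5.png",cv2.resize(a,None,fx=3.5,fy=3.5,interpolation=cv2.INTER_CUBIC));cv2.imwrite("pics/w5.png",cv2.resize(b,None,fx=3.5,fy=3.5,interpolation=cv2.INTER_CUBIC))
E
```

```text
(no output)
```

View pics/s5.png

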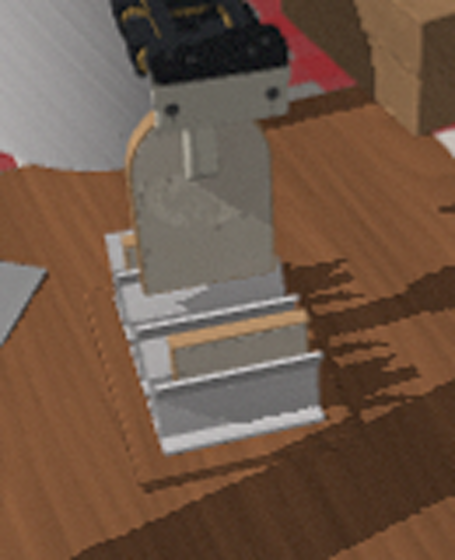

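View pics/w5.png

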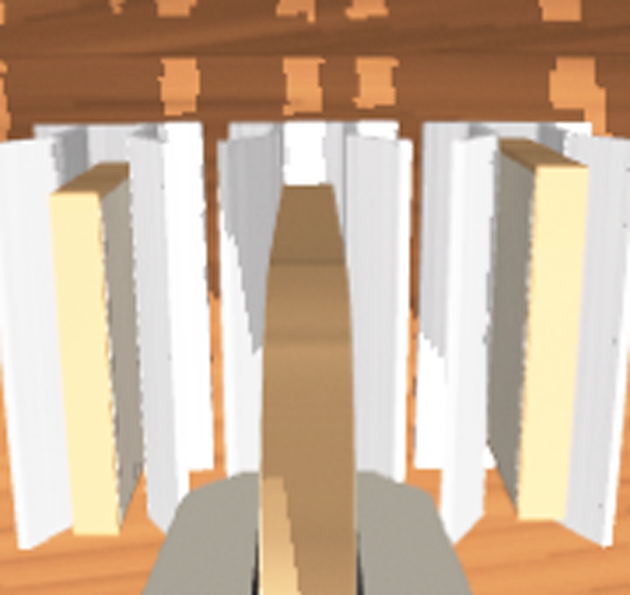

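Call:
apply_moves(fingers=[0,0,0,0,0], xyz=[[0,2,0],[6,0,0],[8,0,0],[6,0,0],[0,0,0]], twist=[[-0.004,0,0],[0,0,0],[0,0,0],[0,0,0],[0,0,0]])

```text
time_s: 7.25
ee_pos: [0.5102, 0.1935, 0.2351]
tool_rot: [-2.679, 1.566, 0.334]
force: [-0.0, 0.1, -0.8]
finger_gap: 0.0118
```

```bash
python3 plan.py 0.509 0.1933 0.188 82.6 1; python3 - <<'E'
from h import *
from cell import *
b=camera("wrist")[90:260,170:350,::-1]
cv2.imwrite("pics/w6.png",cv2.resize(b,None,fx=3.5,fy=3.5,interpolation=cv2.INTER_CUBIC))
E
```

```text
t 7.25 p [0.5102 0.1935 0.2351] q7 -2.102 dist 0.0471 rot [ 0.0002 -0.0047  0.0024] k 1 F [-0.   0.1 -0.8] gap 0.011795087444504975
[47.0, 0.5, 1.4] [0.0, -0.005, 0.002]
```

View pics/w6.png

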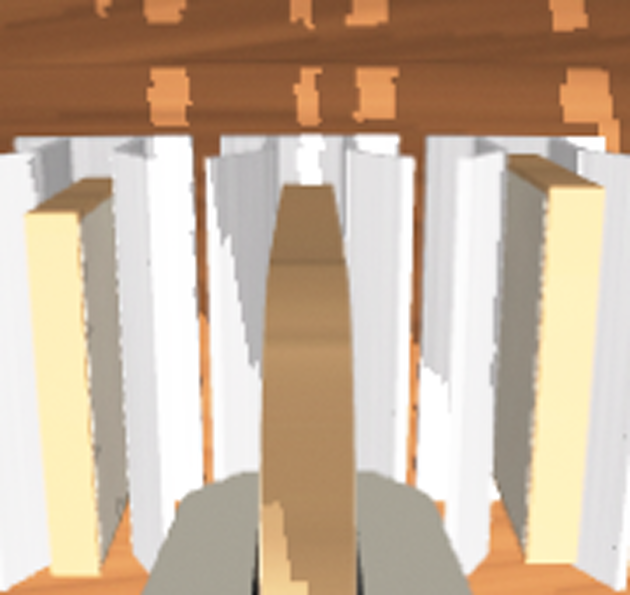

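Call:
apply_moves(fingers=[0,0,0,0,0,0], xyz=[[2,1.2,1],[8,0,0],[9,0,0],[7,0,0],[4,0,0],[0,0,0]], twist=[[0,-0.004,0.002],[0,0,0],[0,0,0],[0,0,0],[0,0,0],[0,0,0]])

```text
time_s: 7.9
ee_pos: [0.5092, 0.1926, 0.2026]
tool_rot: [-2.608, 1.57, 0.405]
force: [0.1, 0.1, -0.7]
finger_gap: 0.012
```

```bash
python3 plan.py 0.509 0.1923 0.188 82.6 1; python3 - <<'E'
from h import *
from cell import *
b=camera("wrist")[90:260,170:350,::-1]
cv2.imwrite("pics/w7.png",cv2.resize(b,None,fx=3.5,fy=3.5,interpolation=cv2.INTER_CUBIC))
E
```

```text
t 7.9 p [0.5092 0.1926 0.2026] q7 -2.101 dist 0.0146 rot [ 0.0003 -0.0008  0.0004] k 1 F [ 0.1  0.1 -0.7] gap 0.011997837754519321
[14.6, 0.3, 0.2] [0.0, -0.001, 0.0]
```

View pics/w7.png

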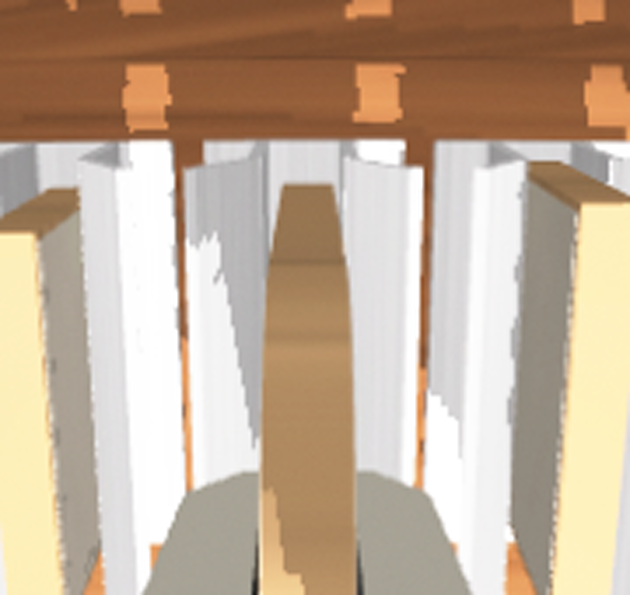

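Call:
apply_moves(fingers=[0,0,0,0,0], xyz=[[3,0,0],[4,0,0],[4,0,0],[2,0,0],[0,0,0]], twist=[[0,0,0],[0,0,0],[0,0,0],[0,0,0],[0,0,0]])

```text
time_s: 8.45
ee_pos: [0.5099, 0.1929, 0.1894]
tool_rot: [-2.623, 1.568, 0.39]
force: [0.2, -0.2, -1.0]
finger_gap: 0.012
```

```bash
python3 plan.py 0.509 0.1923 0.188 82.6 1; python3 - <<'E'
from h import *
from cell import *
a=camera("side")[60:220,150:280,::-1]
cv2.imwrite("pics/s8.png",cv2.resize(a,None,fx=3.7,fy=3.7,interpolation=cv2.INTER_CUBIC))
E
```

```text
t 8.45 p [0.5099 0.1929 0.1894] q7 -2.101 dist 0.0017 rot [ 0.0004 -0.0027  0.0015] k 1 F [ 0.2 -0.2 -1. ] gap 0.011958348459729717
[1.4, 0.7, 0.8] [0.0, -0.003, 0.002]
```

View pics/s8.png

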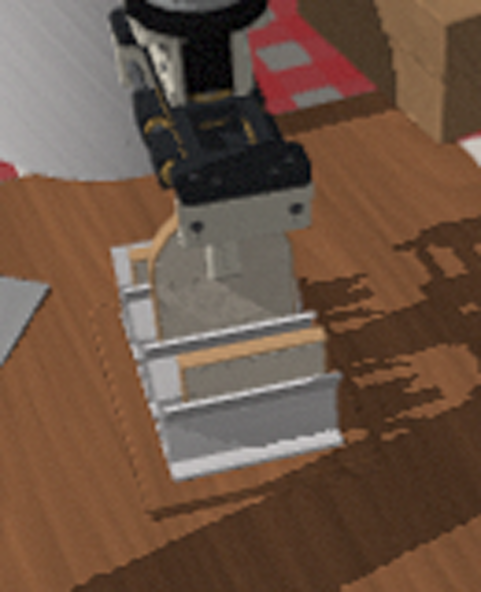

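```bash
python3 - <<'E'
from h import *
from cell import *
S=camera_model("side");W=camera_model("wrist")
im=cv2.resize(camera("side")[60:220,150:280,::-1],None,fx=4,fy=4,interpolation=cv2.INTER_CUBIC)
yaw=np.radians(-7.45);M=R.from_euler('z',yaw).as_matrix().T
def pt(P,c):
    for u in (proj(S,P)-[150,60]+.5)*4-.5: cv2.circle(im,tuple(int(v) for v in u),1,c,-1)
pt(panel_pts([.5099,.1929,yaw,0],.1894-.171),(0,0,255))
g=np.linspace(-.055,.055,40)
for k in(-1,0,1): pt(np.c_[g,np.full(40,k*.058-.023),np.full(40,.074)]@M+[.5087,.193,0],(0,255,0))
pt(np.c_[g,np.full(40,.058+.023),np.full(40,.074)]@M+[.5087,.193,0],(0,255,0))
cv2.imwrite("pics/s9.png",im[:590])
b=cv2.imread("pics/w7.png")
E
```

```text
(no output)
```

View pics/s9.png

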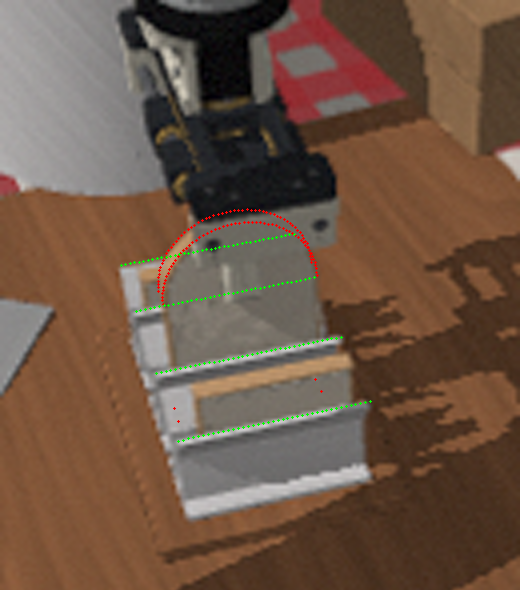

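Call:
apply_moves(fingers=[0,0,0,0], xyz=[[0,0.5,2],[1.5,0,0],[1,0,0],[0,0,0]], twist=[[0,-0.002,0.001],[0,0,0],[0,0,0],[0,0,0]])

```text
time_s: 8.95
ee_pos: [0.5079, 0.1928, 0.1874]
tool_rot: [-2.527, 1.569, 0.486]
force: [0.6, -0.1, -1.1]
finger_gap: 0.0122
```

Call:
apply_moves(fingers=[0,0,0], xyz=[[1,0,0],[1,0,0],[0,0,0]], twist=[[0,0,0],[0,0,0],[0,0,0]])

```text
time_s: 9.25
ee_pos: [0.5083, 0.1929, 0.1873]
tool_rot: [-2.542, 1.568, 0.47]
force: [0.4, 0.1, -0.4]
finger_gap: 0.0122
```

Call:
apply_moves(fingers=[0,0,0], xyz=[[1.5,0,0],[1,0,0],[0,0,0]], twist=[[0,0,0],[0,0,0],[0,0,0]])

```text
time_s: 9.55
ee_pos: [0.5088, 0.1929, 0.1871]
tool_rot: [-2.582, 1.566, 0.43]
force: [0.3, -1.0, -1.3]
finger_gap: 0.012
```

Call:
apply_moves(fingers=[0,0], xyz=[[2.5,0,0],[2,0,0]], twist=[[0,0,0],[0,0,0]])

```text
time_s: 9.75
ee_pos: [0.5092, 0.193, 0.1869]
tool_rot: [-2.635, 1.565, 0.377]
force: [-4.3, -2.1, 15.7]
finger_gap: 0.0124
```

Call:
apply_moves(fingers=[0,0], xyz=[[0,0,0],[0,0,0]], twist=[[0,0,0],[0,0,0]])

```text
time_s: 9.95
ee_pos: [0.5093, 0.1931, 0.1873]
tool_rot: [-2.634, 1.563, 0.378]
force: [-0.2, -0.5, -1.0]
finger_gap: 0.0117
```

```bash
python3 plan.py 0.509 0.1923 0.188 82.6 1; python3 - <<'E'
from h import *
from cell import *
b=camera("wrist")[70:240,170:350,::-1]
cv2.imwrite("pics/w10.png",cv2.resize(b,None,fx=3.5,fy=3.5,interpolation=cv2.INTER_CUBIC))
a=camera("side")[60:220,150:280,::-1]
cv2.imwrite("pics/s10.png",cv2.resize(a,None,fx=3.7,fy=3.7,interpolation=cv2.INTER_CUBIC))
E
```

```text
t 9.95 p [0.5093 0.1931 0.1873] q7 -2.102 dist 0.0011 rot [ 0.0001 -0.0064  0.0036] k 1 F [-0.2 -0.5 -1. ] gap 0.011735387143195872
[-0.7, 0.8, 0.2] [0.0, -0.006, 0.004]
```

View pics/w10.png

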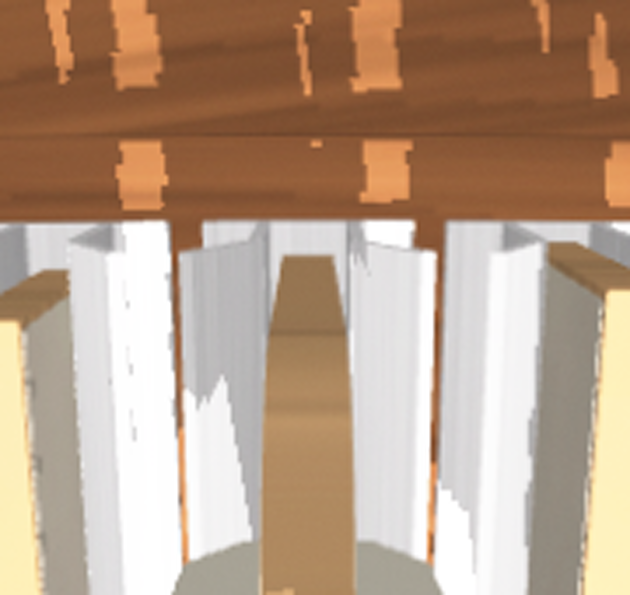

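View pics/s10.png

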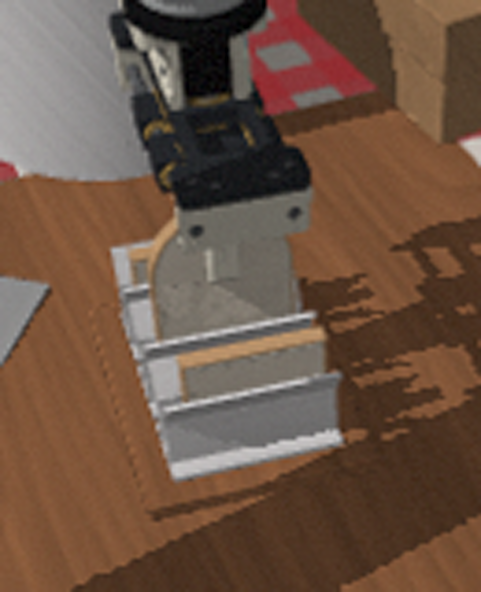

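Call:
apply_moves(fingers=[0.15,0.2,0.3,0.45,0.6,0.7,0.7], xyz=[[0,0,0],[0,0,0],[0,0,0],[0,0,0],[0,0,0],[0,0,0],[0,0,0]], twist=[[0,0,0],[0,0,0],[0,0,0],[0,0,0],[0,0,0],[0,0,0],[0,0,0]])

```text
time_s: 10.75
ee_pos: [0.5093, 0.193, 0.1857]
tool_rot: [-2.65, 1.565, 0.363]
force: [0.5, 0.2, -0.3]
finger_gap: 0.0541
```

```bash
python3 - <<'E'
from h import *
from cell import *
b=camera("wrist")[:,:,::-1]
cv2.imwrite("pics/w11.png",b)
E
```

```text
(no output)
```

View pics/w11.png

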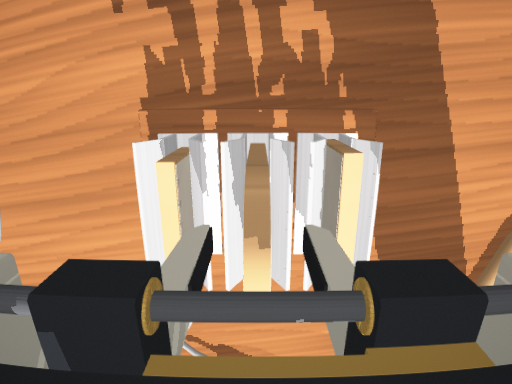

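The panel stands clear between the open fingers, upright in the middle slot (244–270, 142–290). Now I retract straight up.

Call:
apply_moves(fingers=[0.7,0.7,0.7,0.7,0.7,0.7,0.7], xyz=[[-8,0,0],[-18,0,0],[-25,0,0],[-28,0,0],[-28,0,0],[-15,0,0],[0,0,0]], twist=[[0,0,0],[0,0,0],[0,0,0],[0,0,0],[0,0,0],[0,0,0],[0,0,0]])

```text
time_s: 11.5
ee_pos: [0.5085, 0.1927, 0.3153]
tool_rot: [-2.635, 1.565, 0.378]
force: [-0.1, 0.1, 0.2]
finger_gap: 0.065
```

```bash
python3 plan.py 0.40 -0.15 0.30 82.6 11 | head -12
```

```text
t 11.5 p [0.5085 0.1927 0.3153] q7 -2.1 dist 0.3597 rot [-0.     -0.0055  0.003 ] k 11 F [-0.1  0.1  0.2] gap 0.06498197531694506
[1.3, 32.2, 5.8] [-0.0, -0.0, 0.0]
[1.3, 32.2, 5.8] [-0.0, -0.0, 0.0]
[1.3, 32.2, 5.8] [-0.0, -0.0, 0.0]
[1.3, 32.2, 5.8] [-0.0, -0.0, 0.0]
[1.3, 32.2, 5.8] [-0.0, -0.0, 0.0]
[1.3, 32.2, 5.8] [-0.0, -0.0, 0.0]
[1.3, 32.2, 5.8] [-0.0, -0.0, 0.0]
[1.3, 32.2, 5.8] [-0.0, -0.0, 0.0]
[1.4, 32.2, 5.8] [-0.0, -0.0, 0.0]
[1.4, 32.2, 5.8] [-0.0, -0.0, 0.0]
[1.4, 32.2, 5.8] [-0.0, -0.0, 0.0]
```

Tips now at z≈0.23, above the 0.151 top. I'll move aside so the cameras see everything.

Call:
apply_moves(fingers=[0.7,0.7,0.7,0.7,0.7,0.7,0.7], xyz=[[0,20,2],[0,30,2],[0,32,2],[0,32,2],[0,32,2],[0,15,0],[0,0,0]], twist=[[0,0,0],[0,0,0],[0,0,0],[0,0,0],[0,0,0],[0,0,0],[0,0,0]])

```text
time_s: 12.2
ee_pos: [0.4742, 0.0297, 0.311]
tool_rot: [-1.484, 1.568, 1.532]
force: [-0.4, 0.6, -0.5]
finger_gap: 0.0646
```

```bash
python3 - <<'E'
from h import *
from cell import *
ims={n:camera(n)[:,:,::-1] for n in("side","top")}
cv2.imwrite("pics/side12.png",ims["side"]);cv2.imwrite("pics/top12.png",ims["top"])
a=cv2.resize(ims["side"][90:215,170:265],None,fx=4.2,fy=4.2,interpolation=cv2.INTER_CUBIC)
b=cv2.resize(ims["top"][135:260,95:190],None,fx=4.2,fy=4.2,interpolation=cv2.INTER_CUBIC)
cv2.imwrite("pics/e12.png",np.hstack([a,b]))
E
```

```text
(no output)
```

View pics/e12.png

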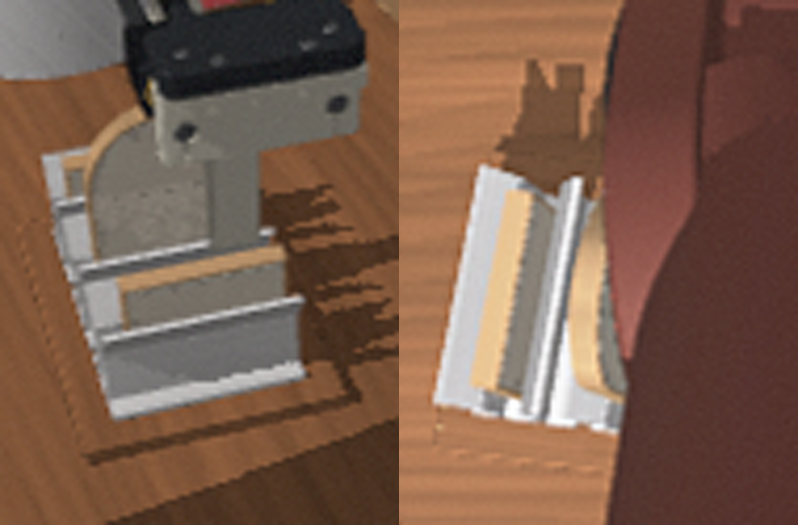

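View pics/side12.png

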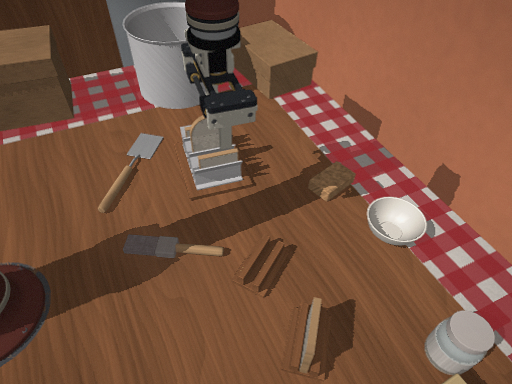

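Standing free in the slot; the hand hides part of it. I'll move a bit further for an unobstructed check.

Call:
apply_moves(fingers=[0.7,0.7,0.7,0.7,0.7,0.7,0.7], xyz=[[0,25,0],[0,35,0],[0,40,0],[0,40,0],[0,30,0],[0,10,0],[0,0,0]], twist=[[0,0,0],[0,0,0],[0,0,0],[0,0,0],[0,0,0],[0,0,0],[0,0,0]])

```text
time_s: 13.0
ee_pos: [0.4593, -0.1377, 0.3077]
tool_rot: [-1.648, 1.559, 1.4]
force: [-0.1, 0.6, 0.3]
finger_gap: 0.0652
```

```bash
python3 - <<'E'
from h import *
from cell import *
ims={n:camera(n)[:,:,::-1] for n in("side","top")}
a=cv2.resize(ims["side"][90:215,170:265],None,fx=4.2,fy=4.2,interpolation=cv2.INTER_CUBIC)
b=cv2.resize(ims["top"][135:260,95:190],None,fx=4.2,fy=4.2,interpolation=cv2.INTER_CUBIC)
T=camera_model("top");S=camera_model("side")
for im,m,x0,y0 in((a,S,170,90),(b,T,95,135)):
    for u in (proj(m,panel_pts([.5087,.193,np.radians(-7.45),0],.016))-[x0,y0]+.5)*4.2-.5: cv2.circle(im,tuple(int(v) for v in u),1,(0,0,255),-1)
cv2.imwrite("pics/e13.png",np.hstack([a,b]))
E
```

```text
(no output)
```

View pics/e13.png

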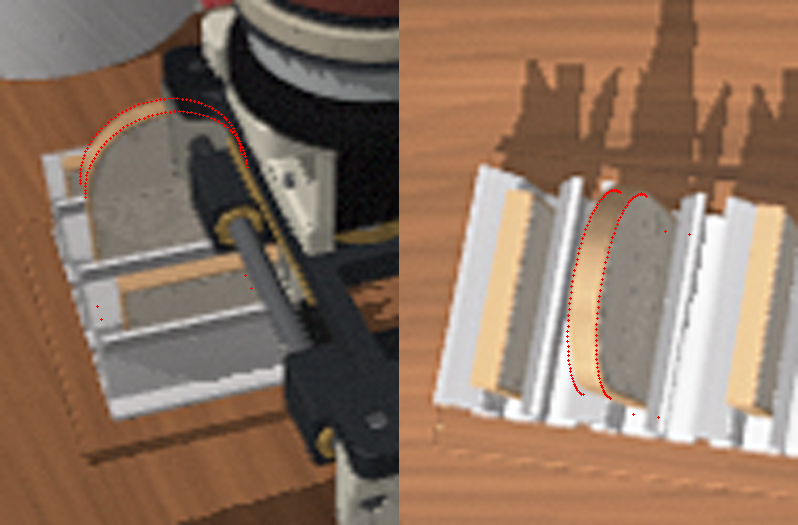

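```bash
python3 -c "
from cell import *
s=telemetry.state();print(s['time_s'],s['force'].round(1),s['dq'].round(3));print(hand_in())"
```

```text
13.1 [ 0.7 -0.7  0.1] [-0.015 -0.004 -0.009  0.004  0.     0.002  0.004]
the job is handed in; nothing more can be done
None
```

I took the arched panel out of its stand, carried it upright to the empty middle slot and lowered it until it rested on the slot floor. Then I released it, moved the arm clear and handed the job in at about 13.1 s.

- **Lowering:** the last small step down onto the floor pushed with about 16 N. The tool stopped at the height expected for the floor, and I eased the push off before opening the fingers.
- **Panel position:** in the final top view the panel stands upright and matches a model resting on the floor at the slot centre, within about 1–2 mm. The final side view agrees where the panel is visible, but the arm hid its right part.
- **Drying panels:** drying_a reads within about 2 pixels of its position in the first picture. I compared drying_b only by eye, and it looks unmoved.
- **Disagreement:** my first estimate of the slot's crosswise position (top and side cameras) and the first wrist-camera fit differed by about 3 mm. I lined the panel up by how it looked in the wrist camera against the slot mouth, close up. It went in with no sideways contact showing in the force readings.

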